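Point out the missing screw and its spare on an optics bench

ROBOT

A 6-joint arm with a two-finger parallel gripper is mounted at the origin on the work surface. World frame = base frame: x ahead of the robot, y to its left, z up, the work surface at z = 0. Lengths are in mm, angles in rad, forces in N, time in s.
With the tool pointing down it reaches from about 375 to 900 mm from the base axis. Payload 3.1 kg.
Tool frame: the origin (TCP) lies midway between the tips of the shut fingers; the grasp point (between the pads) lies arm.tcp_to_grasp behind it (arm.tcp_to_grasp is the distance from the TCP to the grasp point, in mm); z points along the fingers, y is the line along which they close (so a half turn about z gives the same grasp; the last joint's range is limited). The gripper opens to 85 mm and grips with 20 to 120 N. Pads are 22 mm wide; open, the fingers measure 114 mm over their backs; the gripper's body (76 mm by 85 mm) begins 54 mm behind the grasp point. The pads swing forward as they close: fully open they stand 13 mm farther back than shut.
Start: joints at [-1.452, 0.527, 1.433, -0, 1.181, -0.178], TCP at [183.409, -597.459, 231.31] pointing down, gripper open.
Joint ranges: [-3.08, 3.08], [-0.75, 2.2], [0.22, 2.44], [-1.43, 4.57], [0, 2.65], [-2.85, 2.85]. Speed limits (rad/s): [2.79, 2.79, 3.14, 3.14, 3.14, 3.14].

INTERFACE

Orientations are given as a unit quaternion [x, y, z, w].
In Python, from bench import arm gives the robot as it stands.
- The arm moves only by the shell command python3 -m inch 'ROWS' [FORCE]. ROWS is JSON, a list of rows, each an object of numbers: "grip": the closure, from -1 (fully open) to 1 (shut), so that 0 is half open; "dx", "dy", "dz": the shift along the tool's x, y, z in mm; "ax", "ay", "az": the turn, a rotation vector about the tool's x, y, z in degrees. In form: [{"grip": .., "dx": .., "dy": .., "dz": .., "ax": .., "ay": .., "az": ..}, ...]. A call has 1 to 10 rows; each row shifts and turns the commanded pose from where the row before left it, along the tool's axes as they then stand; what a row does not reach is not made up. A row lasts 1/12 s, in which the tool goes at most 41.7 mm and 7.16 degrees, less where a joint would pass 70% of its speed; a pose out of reach is approached as far as the arm can. A call with a gripper value outside its range is refused whole. The fingers move at their own pace and stop on an object; FORCE is the grip in N (left out, the last holds). Time passes only in rows, so rows that do not move let the fingers close. It gives the time, the measured TCP pose, the force, the opening and the grip force at its end, in the units of the state.
- arm.sense(): the state, without advancing time (a new reading comes with each control period).
- arm.capture(name): name is "scene" or "top" or "wrist"; returns a dict with "pixels" (400x640x3 uint8, red, green, blue), "camera_matrix" (3x3 intrinsics, pixels), "world_from_camera" (4x4, takes a point from camera to world coordinates). Camera axes: x right, y down, z forward; pixel columns grow to the right and rows downward; lengths in mm; the calibration is good to about 2 mm. The wrist camera is an equidistant fisheye: a pixel r from the principal point sees the ray r / f radians off the axis. A picture is of the moment at which its call begins. There is no depth.
- arm.finish_job(): hands the job in; it is judged then, once.
The state is a dict: "time": time; "q": joint angles; "joint_vel": joint speeds; "effort": joint torques, N m; "eef_pos": TCP position; "orientation": TCP orientation; "wrist_force": force on the tool from outside, world axes, zero at the start; "wrist_torque": the same for the moment, N m; "opening": finger opening in mm; "grasp_force": force on a finger pad.
Only numpy, scipy, OpenCV 4.12 (cv2) and the standard library are available. Lean on these libraries where they do the work, as an engineer would, in place of code of your own. Each camera call takes 0.05 s, during which the arm holds its last target. There are 200 camera calls.

TASK

One of the four holes in the stage plate still lacks its screw: show a colleague by pointing down at the empty hole, the fingertips about 2 cm above it, for two seconds. Then go to the tray and in the same way point, for two seconds, at the end of the loose screw that fits that hole (the one with the same head as those in the plate), and finish there, still pointing and keeping still. Touch and move nothing at all, and travel well above the things, never bringing the fingertips down over any other screw.

Things in the scene. Friction and masses are not known exactly. Their poses are not given: they have to be found in the camera images.
- stage: fixed stage on the left or right: black block 140 x 140 x 22 mm, dovetail, and a bare steel plate 130 x 130 x 12 mm, top face 52 mm above the bench. Origin on the bench under its centre, z up. A low micrometer sticks out 62 mm from its -x side. Four 13 mm holes in a square at x, y = +-34 mm: three carry screws, one is empty, a different one each time.
- empty_hole (a point): the empty 13 mm hole of the stage plate: the one corner of the square of four without a screw head. This point is the centre of its mouth, level with the plate's top face, 52 mm above the bench; z up.
- tray: black plastic tray fixed to the bench, 235 x 95 mm (long side along its x), 18 mm high, floor 4 mm thick, two dividers making three compartments along x, one loose screw standing in each. Origin under its centre, z up. It stands on the other side from the stage.
- spare_middle_tip (a point): the middle-sized of three loose steel socket screws, standing on its head in the tray with the threaded shank up: head 18 mm across and 12 mm high, shank 12 mm across and 30 mm long. This point is the top end of the shank, on its axis, 42 mm above the tray's floor; z is up along the shank. Same head as the screws in the plate: it fits the hole.
- spare_small_tip (a point): the smallest of three loose steel socket screws, standing on its head in the tray with the threaded shank up: head 13 mm across and 8 mm high, shank 8 mm across and 22 mm long. This point is the top end of the shank, on its axis, 30 mm above the tray's floor; z is up along the shank.
- spare_large_tip (a point): the largest of three loose steel socket screws, standing on its head in the tray with the threaded shank up: head 30 mm across and 20 mm high, shank 20 mm across and 45 mm long. This point is the top end of the shank, on its axis, 65 mm above the tray's floor; z is up along the shank.
- screw_a_top (a point): steel socket-head screw fixed in the stage plate on a washer (washer 24 mm across, 2.5 mm thick; head 18 mm across, 12 mm high). This point is the centre of the top of its head, 14.5 mm above the plate's top face; z up.
- screw_b_top (a point): steel socket-head screw fixed in the stage plate on a washer (washer 24 mm across, 2.5 mm thick; head 18 mm across, 12 mm high). This point is the centre of the top of its head, 14.5 mm above the plate's top face; z up.
- screw_c_top (a point): steel socket-head screw fixed in the stage plate on a washer (washer 24 mm across, 2.5 mm thick; head 18 mm across, 12 mm high). This point is the centre of the top of its head, 14.5 mm above the plate's top face; z up.
- objective: microscope objective standing loose between stage and tray, 28 mm across, 48 mm high, aluminium and brass. Origin under its centre. Bystander.
- flow_cell: loose square brass flow cell with an open well, 74 x 74 x 22 mm, a short pipe stub on each y side (102 mm over both), beyond the work. Origin under its centre. Bystander.
- hex_key: loose L-shaped hex key of 10 mm dark bar lying on the bench to the left, long leg about 105 mm along its x, short leg 32 mm to its +y. Origin at the middle of the long leg, on the bench. Bystander.
- jar: small amber jar with a black cap, 44 mm across, 55 mm high, on the right. Origin under its centre. Bystander.
Mind the look-alikes: they are no part of the job. What is shaped like the part that bears spare_large_tip but purple or turquoise is not meant.

How it is judged (in metres and radians):
On the way, in this order (a step that is already met when the one before it is completed fails the run):
1. the fingertips point at the empty hole from just above and dwell there (horizontal distance between the grasp point and empty_hole below 0.018 m and z of the grasp point in the frame of empty_hole between 0.021 and 0.065 m), for 1.5 s.
2. the fingertips point at the end of the matching loose screw from just above and dwell there (horizontal distance between the grasp point and spare_middle_tip below 0.018 m and z of the grasp point in the frame of spare_middle_tip between 0.021 and 0.065 m), for 1.5 s.
At the end, for the whole second after the job is handed in: the grasp point (19 mm behind the fingertips) is still within 18 mm horizontally of the middle-sized loose screw's axis and 21 to 65 mm above its end; the loose screws stand upright (within 0.15 rad) within 6 mm of where they began, the bystanders within 8 mm (all of step 2 and distance of each of spare_small_tip, spare_middle_tip, spare_large_tip from where it was at the start of the episode below 0.006 m and angle between each of spare_small_tip, spare_middle_tip, spare_large_tip's own z axis and vertical below 0.15 rad and distance of each of objective, flow_cell, hex_key, jar from where it was at the start of the episode below 0.008 m); the robot touches nothing.
It fails at once if the robot touches something (over 0.5 N) (contact force between any of the arm, the fingers and anything else above 0.5 N).
It fails at once if a loose screw is shifted, lifted or tipped (6 mm, 0.3 rad) (distance of any of spare_small_tip, spare_middle_tip, spare_large_tip from where it was at the start of the episode above 0.006 m or angle between any of spare_small_tip, spare_middle_tip, spare_large_tip's own z axis and vertical above 0.3 rad).
It fails at once if a bystander is disturbed (8 mm) (distance of any of objective, flow_cell, hex_key, jar from where it was at the start of the episode above 0.008 m).
It fails at once if the fingertips come down over a wrong screw (grasp point within 15 mm of its axis and less than 55 mm above it) ((horizontal distance between the grasp point and screw_a_top below 0.015 m and z of the grasp point in the frame of screw_a_top below 0.055 m) or (horizontal distance between the grasp point and screw_b_top below 0.015 m and z of the grasp point in the frame of screw_b_top below 0.055 m) or (horizontal distance between the grasp point and screw_c_top below 0.015 m and z of the grasp point in the frame of screw_c_top below 0.055 m) or (horizontal distance between the grasp point and spare_small_tip below 0.015 m and z of the grasp point in the frame of spare_small_tip below 0.055 m) or (horizontal distance between the grasp point and spare_large_tip below 0.015 m and z of the grasp point in the frame of spare_large_tip below 0.055 m)).
It also fails if it takes over 45 s, if anything falls off the work surface, if the arm or the gripper's body presses on something with over 40 N, if the wrist force passes 120 N, or if a joint passes its speed limit or range.

## Working session

There is one attempt and no reset: what is moved stays moved. The work goes in short steps, Python scripts to look and compute and a shell command to move; the robot and the scene stay as the last step left them, time stands still between calls to the robot, and variables do not carry over. Pictures are saved under pics/ and viewed, at most 10 in all, crops included, and the job is handed in when it is done.

```bash
mkdir -p pics; python3 - <<'E'
from bench import arm
import cv2
print(arm.sense(), arm.tcp_to_grasp)
for n in("top","scene"):
    c=arm.capture(n); cv2.imwrite(f"pics/{n}0.png",c["pixels"][:,:,::-1]); print(c["camera_matrix"],c["world_from_camera"])
E
```

```text
{'time': 0.0, 'q': array([-1.45149555e+00,  5.28413739e-01,  1.43393179e+00, -1.78251862e-06,
        1.18137570e+00, -1.78514011e-01]), 'joint_vel': array([ 0.00139104,  0.0006446 , -0.00208182, -0.00050589,  0.00059077,
        0.00226053]), 'effort': array([-1.09481059e-04, -4.42348802e+01, -1.78025043e+01, -4.19176467e-04,
        8.49606644e-03, -1.25329242e-05]), 'eef_pos': array([ 183.32682209, -596.75219359,  230.35644106]), 'orientation': array([ 9.88933154e-01,  1.48357958e-01,  3.06814951e-05, -1.06384391e-03]), 'wrist_force': array([-0.03340783,  0.37170547,  0.50986593]), 'wrist_torque': array([ 0.00433549, -0.01003355, -0.0069126 ]), 'grasp_force': 0.0, 'opening': 85.63679280984879} 18.700000000000003
[[445.34132438   0.         304.45153854]
 [  0.         445.34132438 199.40856531]
 [  0.           0.           1.        ]] [[-5.84891736e-03 -9.87391617e-01  1.58188448e-01  4.02064222e+02]
 [-9.99981693e-01  6.02049339e-03  6.05445038e-04 -1.48785114e+01]
 [-1.55018386e-03 -1.58182011e-01 -9.87408754e-01  1.44177276e+03]
 [ 0.00000000e+00  0.00000000e+00  0.00000000e+00  1.00000000e+00]]
[[365.10546975   0.         314.76426896]
 [  0.         365.10546975 205.01565748]
 [  0.           0.           1.        ]] [[-2.67475050e-01  5.75182210e-01 -7.73060491e-01  1.30031451e+03]
 [ 9.63539690e-01  1.53869680e-01 -2.18895838e-01  2.03665422e+02]
 [-6.95442202e-03 -8.03423641e-01 -5.95367189e-01  5.97387752e+02]
 [ 0.00000000e+00  0.00000000e+00  0.00000000e+00  1.00000000e+00]]
```

View pics/top0.png

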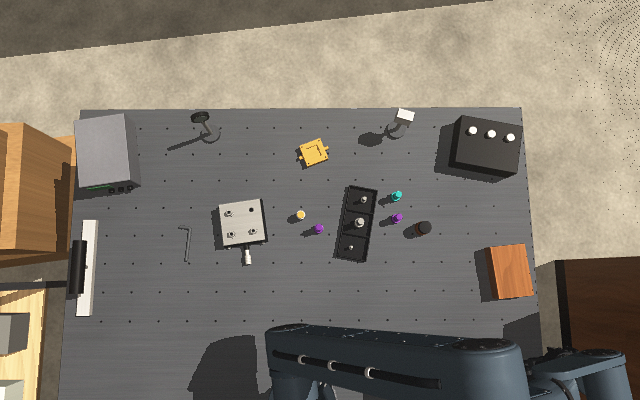

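View pics/scene0.png

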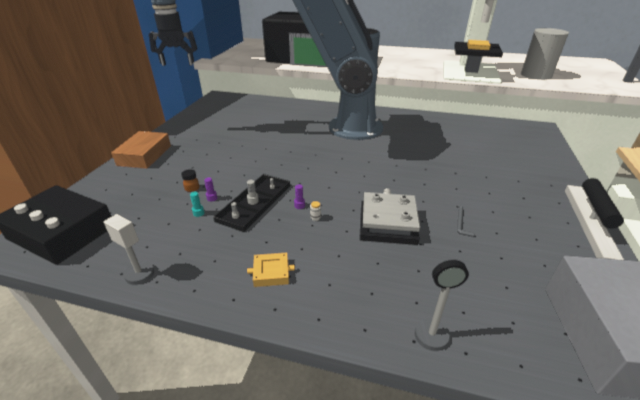

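The top view shows the stage at about (242,222), with its likely empty hole at (251,209). The tray screws are at about (364,199), (359,223) and (350,247). I'll zoom in on both views to check.

```bash
python3 - <<'E'
import cv2,numpy as np
t=cv2.imread("pics/top0.png"); s=cv2.imread("pics/scene0.png")
a=cv2.resize(t[180:270,205:295],(390,390),interpolation=2)
b=cv2.resize(t[180:270,315:405],(390,390),interpolation=2)
cv2.imwrite("pics/z.png",np.hstack([a,b]))
cv2.imwrite("pics/zs.png",cv2.resize(s[165:250,210:430],(792,306),interpolation=2))
E
```

```text
(no output)
```

View pics/z.png

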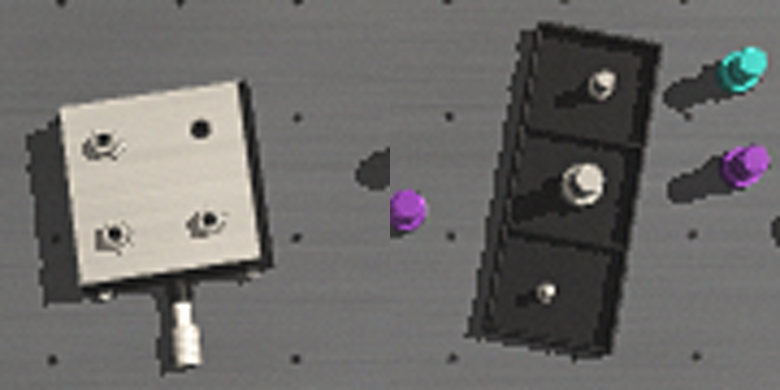

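View pics/zs.png

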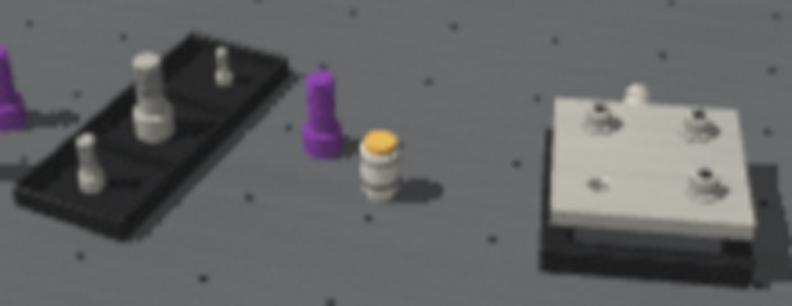

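Zoomed in, the empty hole is at top pixel (251.2,209.8), with screw heads at the other three corners. The middle-sized screw is in the upper compartment, its tip near (364.4,198). The large one is in the centre and the small one in the lower compartment.

```bash
cat > h.py <<'E'
from bench import arm
import numpy as np
def ray(c,u,v):
    d=np.linalg.inv(c["camera_matrix"])@[u,v,1]; T=c["world_from_camera"]; return T[:3,3],T[:3,:3]@d
def at(c,u,v,z):
    o,d=ray(c,u,v); return (o+d*(z-o[2])/d[2]).round(1)
E
python3 - <<'E'
from h import *
from scipy.spatial.transform import Rotation as R
t=arm.capture("top"); s=arm.capture("scene")
T=lambda x,y:(205+x/4.3333-.4,180+y/4.3333-.4)
S=lambda x,y:(210+x/3.6-.4,165+y/3.6-.4)
print("hole",at(t,*T(200,129),52),at(s,*S(598,184),52))
for p in [(104,141),(115,233),(209,219)]: print("scr",at(t,*T(*p),66.5))
T2=lambda x,y:(315+(x-390)/4.3333-.4,180+y/4.3333-.4)
for n,p,q,z in [("mid",(605,78),(86,138),46),("large",(591,177),(147,60),69),("small",(548,288),(222,51),34)]:
    print(n,at(t,*T2(*p),z),at(s,*S(*q),z))
print("objective",at(t,300.5,214.5,48))
print(R.from_quat(arm.sense()["orientation"]).as_matrix().round(3))
E
```

```text
hole [594.  155.3  52. ] [595.9 156.6  52. ]
scr [583.7 222.4  66.5]
scr [517.5 213.2  66.5]
scr [527.1 146.2  66.5]
mid [ 630.3 -203.8   46. ] [ 629.6 -202.7   46. ]
large [ 554.9 -188.8   69. ] [ 556.  -185.1   69. ]
small [ 478.  -159.9   34. ] [ 479.  -158.2   34. ]
objective [577.2  -1.3  48. ]
[[ 0.956  0.293 -0.   ]
 [ 0.293 -0.956  0.001]
 [ 0.    -0.001 -1.   ]]
```

The two views agree to about 4 mm or better, and the screw spacing of 68 mm matches. I'll shut the fingers and travel at a TCP height of 230 mm.

```bash
python3 -m inch '[{"grip":1,"dx":10,"dy":-10},{"grip":1,"dx":20,"dy":-20},{"grip":1,"dx":20,"dy":-20},{"grip":1,"dx":20,"dy":-20},{"grip":1,"dx":20,"dy":-20},{"grip":1,"dx":20,"dy":-20},{"grip":1,"dx":20,"dy":-20},{"grip":1,"dx":20,"dy":-20},{"grip":1,"dx":20,"dy":-20},{"grip":1,"dx":20,"dy":-20}]'
python3 -m inch '[{"grip":1,"dx":20,"dy":-20},{"grip":1,"dx":20,"dy":-20},{"grip":1,"dx":20,"dy":-20},{"grip":1,"dx":20,"dy":-20},{"grip":1,"dx":20,"dy":-20},{"grip":1,"dx":20,"dy":-20},{"grip":1,"dx":20,"dy":-20},{"grip":1,"dx":20,"dy":-20},{"grip":1,"dx":20,"dy":-20},{"grip":1,"dx":20,"dy":-20}]'
```

```text
schema error: expected keys grip, dx, dy, dz, ax, ay, az
schema error: expected keys grip, dx, dy, dz, ax, ay, az
```

All keys are needed in every row.

```bash
python3 -m inch '[{"grip":1,"dx":10,"dy":-10,"dz":0,"ax":0,"ay":0,"az":0},{"grip":1,"dx":20,"dy":-20,"dz":0,"ax":0,"ay":0,"az":0},{"grip":1,"dx":20,"dy":-20,"dz":0,"ax":0,"ay":0,"az":0},{"grip":1,"dx":20,"dy":-20,"dz":0,"ax":0,"ay":0,"az":0},{"grip":1,"dx":20,"dy":-20,"dz":0,"ax":0,"ay":0,"az":0},{"grip":1,"dx":20,"dy":-20,"dz":0,"ax":0,"ay":0,"az":0},{"grip":1,"dx":20,"dy":-20,"dz":0,"ax":0,"ay":0,"az":0},{"grip":1,"dx":20,"dy":-20,"dz":0,"ax":0,"ay":0,"az":0},{"grip":1,"dx":20,"dy":-20,"dz":0,"ax":0,"ay":0,"az":0},{"grip":1,"dx":20,"dy":-20,"dz":0,"ax":0,"ay":0,"az":0}]'
```

```text
time: 1.03
eef_pos: [309.7, -358.8, 231.3]
orientation: [0.989, 0.148, 0.0, -0.0]
wrist_force: [-0.1, -0.2, -0.4]
opening: 0.0
grasp_force: 0.0
```

```bash
python3 -m inch '[{"grip":1,"dx":20,"dy":-20,"dz":0,"ax":0,"ay":0,"az":0},{"grip":1,"dx":20,"dy":-20,"dz":0,"ax":0,"ay":0,"az":0},{"grip":1,"dx":20,"dy":-20,"dz":0,"ax":0,"ay":0,"az":0},{"grip":1,"dx":20,"dy":-20,"dz":0,"ax":0,"ay":0,"az":0},{"grip":1,"dx":20,"dy":-20,"dz":0,"ax":0,"ay":0,"az":0},{"grip":1,"dx":20,"dy":-20,"dz":0,"ax":0,"ay":0,"az":0},{"grip":1,"dx":20,"dy":-20,"dz":0,"ax":0,"ay":0,"az":0},{"grip":1,"dx":20,"dy":-20,"dz":0,"ax":0,"ay":0,"az":0},{"grip":1,"dx":20,"dy":-20,"dz":0,"ax":0,"ay":0,"az":0},{"grip":1,"dx":20,"dy":-20,"dz":0,"ax":0,"ay":0,"az":0}]'
python3 -m inch '[{"grip":1,"dx":20,"dy":-20,"dz":0,"ax":0,"ay":0,"az":0},{"grip":1,"dx":20,"dy":-20,"dz":0,"ax":0,"ay":0,"az":0},{"grip":1,"dx":20,"dy":-20,"dz":0,"ax":0,"ay":0,"az":0},{"grip":1,"dx":20,"dy":-20,"dz":0,"ax":0,"ay":0,"az":0},{"grip":1,"dx":20,"dy":-20,"dz":0,"ax":0,"ay":0,"az":0},{"grip":1,"dx":20,"dy":-20,"dz":0,"ax":0,"ay":0,"az":0},{"grip":1,"dx":20,"dy":-20,"dz":0,"ax":0,"ay":0,"az":0},{"grip":1,"dx":20,"dy":-20,"dz":0,"ax":0,"ay":0,"az":0},{"grip":1,"dx":20,"dy":-20,"dz":0,"ax":0,"ay":0,"az":0},{"grip":1,"dx":20,"dy":-20,"dz":0,"ax":0,"ay":0,"az":0}]'
python3 -m inch '[{"grip":1,"dx":11.5,"dy":-4.5,"dz":0,"ax":0,"ay":0,"az":0},{"grip":1,"dx":11.5,"dy":-4.5,"dz":0,"ax":0,"ay":0,"az":0},{"grip":1,"dx":0,"dy":0,"dz":0,"ax":0,"ay":0,"az":0},{"grip":1,"dx":0,"dy":0,"dz":0,"ax":0,"ay":0,"az":0}]'
python3 - <<'E'
from h import *
import cv2
c=arm.capture("wrist"); cv2.imwrite("pics/w1.png",c["pixels"][:,:,::-1])
T=c["world_from_camera"];K=c["camera_matrix"]
def prj(p):
    q=np.linalg.inv(T)@[*p,1]; r=np.hypot(q[0],q[1]); th=np.arctan2(r,q[2]); return (K[:2,2]+K[0,0]*th*q[:2]/r).round(1)
print("hole at",prj((595,156,52)), prj((583.7,222.4,66.5)),prj((527,146,66.5)))
E
```

```text
time: 1.87
eef_pos: [442.2, -108.8, 231.4]
orientation: [0.989, 0.148, 0.0, 0.0]
wrist_force: [0.3, 0.2, -0.7]
opening: -0.0
grasp_force: 0.0
time: 2.7
eef_pos: [574.6, 141.1, 231.1]
orientation: [0.989, 0.148, -0.0, 0.0]
wrist_force: [0.5, 0.6, -0.5]
opening: -0.2
grasp_force: 0.0
time: 3.03
eef_pos: [593.4, 155.2, 230.9]
orientation: [0.989, 0.149, -0.001, 0.0]
wrist_force: [-0.6, 0.1, -0.3]
opening: 0.1
grasp_force: 0.0
hole at [326.1 174.9] [260.9 169.9] [316.5 239.4]
```

View pics/w1.png

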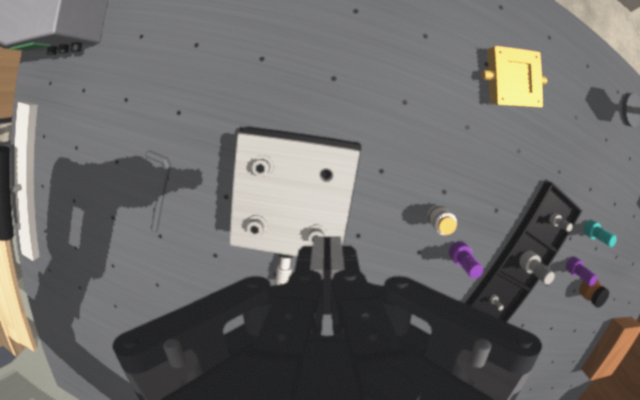

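The wrist view shows the empty hole at (326,174), against a predicted (326,175), and heads at the other three corners. I'll descend 155 mm and dwell.

```bash
python3 -m inch '[{"grip":1,"dx":1,"dy":0,"dz":15,"ax":0,"ay":0,"az":0},{"grip":1,"dx":0,"dy":0,"dz":20,"ax":0,"ay":0,"az":0},{"grip":1,"dx":0,"dy":0,"dz":20,"ax":0,"ay":0,"az":0},{"grip":1,"dx":0,"dy":0,"dz":20,"ax":0,"ay":0,"az":0},{"grip":1,"dx":0,"dy":0,"dz":20,"ax":0,"ay":0,"az":0},{"grip":1,"dx":0,"dy":0,"dz":20,"ax":0,"ay":0,"az":0},{"grip":1,"dx":0,"dy":0,"dz":15,"ax":0,"ay":0,"az":0},{"grip":1,"dx":0,"dy":0,"dz":10,"ax":0,"ay":0,"az":0},{"grip":1,"dx":0,"dy":0,"dz":10,"ax":0,"ay":0,"az":0},{"grip":1,"dx":0,"dy":0,"dz":5,"ax":0,"ay":0,"az":0}]'
for i in 1 2 3; do python3 -m inch '[{"grip":1,"dx":0,"dy":0,"dz":0,"ax":0,"ay":0,"az":0},{"grip":1,"dx":0,"dy":0,"dz":0,"ax":0,"ay":0,"az":0},{"grip":1,"dx":0,"dy":0,"dz":0,"ax":0,"ay":0,"az":0},{"grip":1,"dx":0,"dy":0,"dz":0,"ax":0,"ay":0,"az":0},{"grip":1,"dx":0,"dy":0,"dz":0,"ax":0,"ay":0,"az":0},{"grip":1,"dx":0,"dy":0,"dz":0,"ax":0,"ay":0,"az":0},{"grip":1,"dx":0,"dy":0,"dz":0,"ax":0,"ay":0,"az":0},{"grip":1,"dx":0,"dy":0,"dz":0,"ax":0,"ay":0,"az":0},{"grip":1,"dx":0,"dy":0,"dz":0,"ax":0,"ay":0,"az":0}]'; done
python3 - <<'E'
from h import *
import cv2
c=arm.capture("wrist"); cv2.imwrite("pics/w2.png",c["pixels"][:,:,::-1])
E
```

```text
time: 3.92
eef_pos: [594.0, 154.7, 75.4]
orientation: [0.989, 0.148, -0.001, -0.0]
wrist_force: [0.2, 0.0, 0.2]
opening: -0.0
grasp_force: 0.0
time: 4.67
eef_pos: [594.7, 155.4, 76.4]
orientation: [0.989, 0.148, 0.0, 0.0]
wrist_force: [-0.4, 0.3, -0.7]
opening: 0.1
grasp_force: 0.0
time: 5.42
eef_pos: [594.6, 155.3, 76.3]
orientation: [0.989, 0.148, 0.0, -0.0]
wrist_force: [-0.4, -0.0, 0.6]
opening: 0.2
grasp_force: 0.0
time: 6.17
eef_pos: [594.6, 155.3, 76.3]
orientation: [0.989, 0.148, -0.0, -0.0]
wrist_force: [0.6, 0.6, -0.1]
opening: 0.2
grasp_force: 0.0
```

View pics/w2.png

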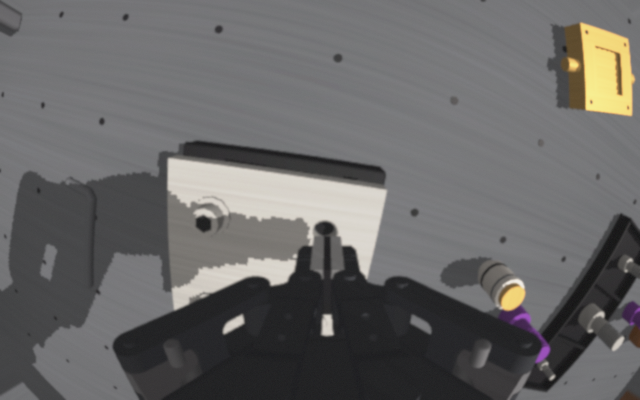

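The fingertips sit right over the empty hole's mouth at (326,228), and the dwell is done. I'll rise 155 mm and cross to the tray.

```bash
python3 -m inch '[{"grip":1,"dx":0,"dy":0,"dz":-10,"ax":0,"ay":0,"az":0},{"grip":1,"dx":0,"dy":0,"dz":-20,"ax":0,"ay":0,"az":0},{"grip":1,"dx":0,"dy":0,"dz":-20,"ax":0,"ay":0,"az":0},{"grip":1,"dx":0,"dy":0,"dz":-20,"ax":0,"ay":0,"az":0},{"grip":1,"dx":0,"dy":0,"dz":-20,"ax":0,"ay":0,"az":0},{"grip":1,"dx":0,"dy":0,"dz":-20,"ax":0,"ay":0,"az":0},{"grip":1,"dx":0,"dy":0,"dz":-20,"ax":0,"ay":0,"az":0},{"grip":1,"dx":0,"dy":0,"dz":-15,"ax":0,"ay":0,"az":0},{"grip":1,"dx":0,"dy":0,"dz":-10,"ax":0,"ay":0,"az":0}]'
python3 -m inch '[{"grip":1,"dx":-2,"dy":10,"dz":0,"ax":0,"ay":0,"az":0},{"grip":1,"dx":-4,"dy":20,"dz":0,"ax":0,"ay":0,"az":0},{"grip":1,"dx":-4,"dy":20,"dz":0,"ax":0,"ay":0,"az":0},{"grip":1,"dx":-4,"dy":20,"dz":0,"ax":0,"ay":0,"az":0},{"grip":1,"dx":-4,"dy":20,"dz":0,"ax":0,"ay":0,"az":0},{"grip":1,"dx":-4,"dy":20,"dz":0,"ax":0,"ay":0,"az":0},{"grip":1,"dx":-4,"dy":20,"dz":0,"ax":0,"ay":0,"az":0},{"grip":1,"dx":-4,"dy":20,"dz":0,"ax":0,"ay":0,"az":0},{"grip":1,"dx":-4,"dy":20,"dz":0,"ax":0,"ay":0,"az":0},{"grip":1,"dx":-4,"dy":20,"dz":0,"ax":0,"ay":0,"az":0}]'
python3 -m inch '[{"grip":1,"dx":-4,"dy":20,"dz":0,"ax":0,"ay":0,"az":0},{"grip":1,"dx":-4,"dy":20,"dz":0,"ax":0,"ay":0,"az":0},{"grip":1,"dx":-4,"dy":20,"dz":0,"ax":0,"ay":0,"az":0},{"grip":1,"dx":-4,"dy":20,"dz":0,"ax":0,"ay":0,"az":0},{"grip":1,"dx":-4,"dy":20,"dz":0,"ax":0,"ay":0,"az":0},{"grip":1,"dx":-4,"dy":20,"dz":0,"ax":0,"ay":0,"az":0},{"grip":1,"dx":-4,"dy":20,"dz":0,"ax":0,"ay":0,"az":0},{"grip":1,"dx":-4,"dy":20,"dz":0,"ax":0,"ay":0,"az":0},{"grip":1,"dx":-1,"dy":3,"dz":0,"ax":0,"ay":0,"az":0},{"grip":1,"dx":0,"dy":0,"dz":0,"ax":0,"ay":0,"az":0}]'
python3 - <<'E'
from h import *
import cv2
c=arm.capture("wrist"); cv2.imwrite("pics/w3.png",c["pixels"][:,:,::-1])
T=c["world_from_camera"];K=c["camera_matrix"]
def prj(p):
    q=np.linalg.inv(T)@[*p,1]; r=np.hypot(q[0],q[1]); th=np.arctan2(r,q[2]); return (K[:2,2]+K[0,0]*th*q[:2]/r).round(1)
print(arm.sense()["eef_pos"],"mid at",prj((630,-203.3,46)), "large",prj((555,-187,69)))
E
```

```text
time: 6.97
eef_pos: [595.4, 155.4, 234.2]
orientation: [0.989, 0.148, 0.002, 0.0]
wrist_force: [0.2, -0.3, -0.8]
opening: 0.2
grasp_force: 0.0
time: 7.8
eef_pos: [613.1, -39.1, 230.1]
orientation: [0.989, 0.148, -0.001, -0.0]
wrist_force: [0.4, 0.4, -0.8]
opening: -0.0
grasp_force: 0.0
time: 8.63
eef_pos: [629.4, -204.5, 230.0]
orientation: [0.989, 0.147, -0.001, -0.001]
wrist_force: [0.6, 0.3, -0.1]
opening: -0.2
grasp_force: 0.0
[ 629.37443059 -203.14774817  230.23030406] mid at [325.7 174.6] large [291.  240.3]
```

View pics/w3.png

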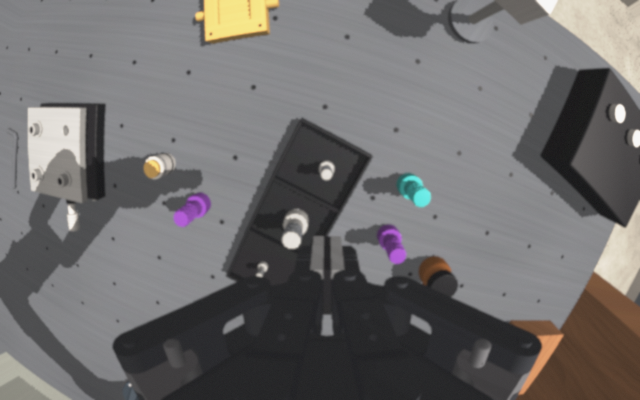

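The middle screw's tip is at (326,174), matching the prediction of (326,175). I'll descend 160 mm to TCP z of about 70 and dwell.

```bash
python3 -m inch '[{"grip":1,"dx":0,"dy":0,"dz":15,"ax":0,"ay":0,"az":0},{"grip":1,"dx":0,"dy":0,"dz":20,"ax":0,"ay":0,"az":0},{"grip":1,"dx":0,"dy":0,"dz":20,"ax":0,"ay":0,"az":0},{"grip":1,"dx":0,"dy":0,"dz":20,"ax":0,"ay":0,"az":0},{"grip":1,"dx":0,"dy":0,"dz":20,"ax":0,"ay":0,"az":0},{"grip":1,"dx":0,"dy":0,"dz":20,"ax":0,"ay":0,"az":0},{"grip":1,"dx":0,"dy":0,"dz":20,"ax":0,"ay":0,"az":0},{"grip":1,"dx":0,"dy":0,"dz":10,"ax":0,"ay":0,"az":0},{"grip":1,"dx":0,"dy":0,"dz":10,"ax":0,"ay":0,"az":0},{"grip":1,"dx":0,"dy":0,"dz":5,"ax":0,"ay":0,"az":0}]'
for i in 1 2 3; do python3 -m inch '[{"grip":1,"dx":0,"dy":0,"dz":0,"ax":0,"ay":0,"az":0},{"grip":1,"dx":0,"dy":0,"dz":0,"ax":0,"ay":0,"az":0},{"grip":1,"dx":0,"dy":0,"dz":0,"ax":0,"ay":0,"az":0},{"grip":1,"dx":0,"dy":0,"dz":0,"ax":0,"ay":0,"az":0},{"grip":1,"dx":0,"dy":0,"dz":0,"ax":0,"ay":0,"az":0},{"grip":1,"dx":0,"dy":0,"dz":0,"ax":0,"ay":0,"az":0},{"grip":1,"dx":0,"dy":0,"dz":0,"ax":0,"ay":0,"az":0},{"grip":1,"dx":0,"dy":0,"dz":0,"ax":0,"ay":0,"az":0},{"grip":1,"dx":0,"dy":0,"dz":0,"ax":0,"ay":0,"az":0}]'; done
python3 - <<'E'
from h import *
import cv2
c=arm.capture("wrist"); cv2.imwrite("pics/w4.png",c["pixels"][:,:,::-1])
E
```

```text
time: 9.52
eef_pos: [629.8, -201.9, 70.2]
orientation: [0.989, 0.149, -0.001, -0.001]
wrist_force: [0.4, -0.1, -0.6]
opening: -0.0
grasp_force: 0.0
time: 10.27
eef_pos: [630.3, -203.0, 71.4]
orientation: [0.989, 0.148, 0.0, 0.0]
wrist_force: [0.5, -0.5, 0.2]
opening: -0.1
grasp_force: 0.0
time: 11.02
eef_pos: [630.3, -202.9, 71.3]
orientation: [0.989, 0.148, 0.0, 0.0]
wrist_force: [-0.4, 0.3, -0.8]
opening: -0.0
grasp_force: 0.0
time: 11.77
eef_pos: [630.3, -203.0, 71.3]
orientation: [0.989, 0.148, -0.0, -0.0]
wrist_force: [0.1, 0.7, 1.2]
opening: -0.2
grasp_force: 0.0
```

View pics/w4.png

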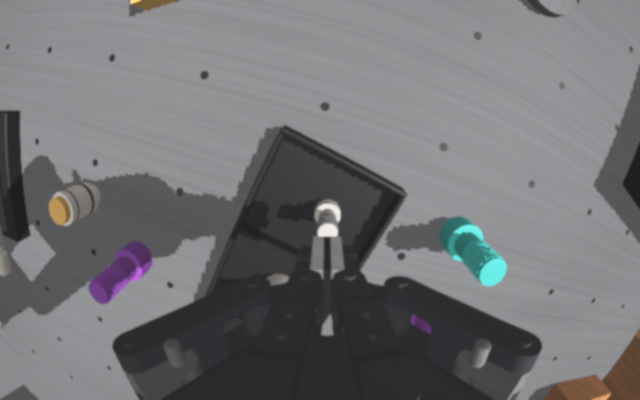

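The fingertips are directly over the middle screw's tip at (327,232), and the screw is upright and untouched. I'll hand in.

```bash
python3 -c "
from bench import arm
print(arm.finish_job())"
```

```text
the job is handed in; nothing more can be done
None
```

I pointed for over two seconds at the empty hole, then at the end of the middle-sized loose screw, and handed the job in there with the arm still; I saw no sign of contact, but no verdict came back.

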